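Line up the hinge jig and hold its pin through both bushings

ROBOT

A 6-joint arm with a two-finger parallel gripper is mounted at the origin on a cart in front of the work surface, level with it; the furniture and walls round the work are solid. World frame = base frame: x ahead of the robot, y to its left, z up, the work surface at z = 0. Lengths are in m, angles in rad, forces in N, time in s.
With the tool pointing down it reaches from about 0.325 to 0.775 m from the base axis. Payload 5.5 kg.
Tool frame: the origin (TCP) lies midway between the tips of the shut fingers; the grasp point (between the pads) lies 19 mm behind it; z points along the fingers, y is the direction in which the jaws open and shut (so a half turn about z gives the same grasp; the last joint's range is limited). The gripper opens to 85 mm and grips with 20 to 120 N. Pads are 22 mm wide; open, the fingers measure 114 mm over their backs; the gripper's body (76 mm by 85 mm) begins 54 mm behind the grasp point. The pads swing forward as they close: fully open they stand 13 mm farther back than shut.
Start: joints at [-1.297, 0.091, 1.231, -0, 1.82, -0.057], TCP at [0.195, -0.567, 0.231] pointing down, gripper open.
Joint ranges: [-2.87, 2.87], [-0.86, 2.18], [0.17, 2.46], [-1.51, 4.65], [0.06, 2.69], [-2.65, 2.65]. Speed limits (rad/s): [2.57, 2.57, 3.01, 3.14, 3.14, 3.14].

INTERFACE

Orientations are given as a unit quaternion [w, x, y, z].
In Python, from workcell import readout, viewer, ctrl gives the robot as it stands. The module is installed in compiled form; this text tells all that it offers.
- The arm moves only by the tool step_arm, never from a script. Its argument "targets" is a list of rows, each a list of 3 entries, a list of its own where there are three numbers: the turn, a rotation vector about the world's x, y, z in degrees, then the shift along the world's x, y, z in mm, then the gripper command: -1 is shut, 1 is fully open, values between are in proportion. In form: [[[wx, wy, wz], [dx, dy, dz], gripper], ...]. A call has 1 to 12 rows; each row is the pose to reach, as a shift and turn from the pose commanded when the call began; what a row does not reach only later rows make up. A row lasts 1/8 s, in which the tool goes at most 62.5 mm and 10.7 degrees, less where a joint would pass 70% of its speed; a pose out of reach is approached as far as the arm can. A call with a gripper value outside its range is refused whole. The fingers move at their own pace and stop on an object; the grip force is fixed at half the most. Time passes only in rows, so rows that repeat a pose let the fingers close. It gives the time, the measured TCP pose, the force and the opening at its end, in the units of the state.
- readout.state(): the state, without advancing time (a new reading comes with each control period).
- viewer.capture(name): name is "side" or "top" or "wrist"; returns a dict with "color" (480x640x3 uint8, red, green, blue), "depth" (480x640 float32, m along the optical axis (not along the pixel's ray), 0 where there is no reading), "vfov" (degrees; the focal length in pixels is half the picture's height over the tangent of half this angle, whatever the lens; pixels are square), "cx", "cy" (the principal point, pixels), "dist" ([k1, k2, p1, p2, k3] as OpenCV has them; the pictures are not rectified), "rvec" (rotation vector, rad) and "tvec" (3), from world to camera coordinates, as OpenCV has them. Camera axes: x right, y down, z forward; pixel columns grow to the right and rows downward; lengths in m; the calibration is good to about 2 mm. A picture is of the moment at which its call begins.
- ctrl.finish_job(): hands the job in, once; it reports no verdict.
The state is a dict: "time_s": time; "joints": joint angles; "qd": joint speeds; "effort": joint torques, N m; "tool_pos": TCP position; "ee_rot": TCP orientation; "force": force on the tool from outside, world axes, zero at the start; "torque": the same for the moment, N m; "width": opening from 0.0 (shut) to 1.0 (fully open).
Only numpy, scipy, OpenCV 4.12 (cv2) and the standard library are available. Lean on these libraries where they do the work, as an engineer would, in place of code of your own. Each camera call takes 0.05 s, during which the arm holds its last target.

TASK

The lower bushing of the hinge jig stands out of line: take the mallet by its handle, drive the jig's red-headed sprung wedge pin fully home with it, and stand the mallet back upright on the table. Then lift the hinge pin out of its stand by the blue handle, thread it from above through the upper bushing and on through the lower one until a centimetre or so of its nose shows underneath, and finish while still holding it there, upright, its collar clear of the upper bushing, so that I can fit the retaining screw: do not let go or rest it on anything. Do not push on the jig with the gripper itself, and leave the red threadlocker bottle, the bit case and the screwdriver where they are.

Things in the scene. Friction and masses are not known exactly. Their poses are not given: they have to be found in the camera images.
- jig: Fixed hinge jig: aluminium plate 12 mm thick, x -40 to +100, y -125 to +65 mm in this frame; behind (+x) a grey column carries a forked arm, top at 116 mm, forward to the upper bushing. Grey wedge housing 40 x 36 mm, top at 50 mm, centred at x +26, y -90 mm. Origin on the table under the upper bushing's axis, z up. The fingers must not push on the jig (over 4 N fails).
- upper_bush (a point): Centre of the mouth of the upper brass bushing, 120 mm above the table, on its vertical axis. Bore 14.5 mm through, 22 mm tall, with a countersunk mouth about 22 mm wide and 5 mm deep. Axes as the jig.
- lower_bush (a point): Centre of the underside of the lower brass bushing, 46 mm up; bore 14.5 mm, 22 mm tall, countersunk mouth on top at 68 mm; on a dark sliding block. It starts 8 to 10 mm out of line, towards the wedge pin (jig's -y); exactly under the upper bushing when the wedge pin is home. Open below, down to the base plate (top at 12 mm).
- wedge_pin (a joint): How far the sprung wedge pin has been driven down, m: 0 to 0.003 at the start, 0.014 fully home (head seated on the grey housing). Driving it shifts the lower bushing into line, 0.71 mm for each mm. A light spring (2 N) and 8 N of wedge friction resist: about 10 N drives it, and it stays where it is left.
- pin_head (a point): Centre of the top face of the wedge pin's round red head, 24 mm wide, 9 mm thick; 73 mm above the table when right up, 59 mm when home; it moves straight down.
- mallet_grip (a point): Loose upright mallet, 0.3 kg: round black rubber head (46 mm wide, 36 mm tall) at the bottom, flat face down on the table, pale wooden handle straight up out of it (24 mm round, 42 to 120 mm above the face). This point is on the handle's axis, 85 mm above the rubber face; z points along the handle, away from the head. It strikes with the flat underside.
- mallet: The same mallet; origin at the centre of its rubber face (underside), z up along the handle.
- stand: Fixed wooden stand for the hinge pin: foot 80 x 80 x 8 mm, upright 36 x 36 mm, 110 mm tall, with a 15.5 mm vertical hole from top to bottom. Origin on the table under the hole.
- hinge_pin_grip (a point): Centre of the blue round handle (22 mm wide, 41 mm tall) of the loose hinge pin, 0.15 kg; 130 mm above the tip of its nose, z up along the pin. Below the handle is a steel collar (28 mm wide, 4 mm thick), its underside 105 mm above the tip; at the start it rests on top of the stand, the shank hanging in the hole.
- hinge_pin: The same hinge pin; origin at the tip of its nose, z up along the pin to the handle. Shank 12 mm round; the last 10 mm taper to a 6 mm flat nose.
- hinge_pin_nose (a point): Tip of the hinge pin's nose (bottom end).
- hinge_pin_collar (a point): Centre of the underside of the hinge pin's collar, 105 mm above the tip.
- threadlocker: Bystander: small red bottle with a blue nozzle cap, standing, 19 x 32 x 93 mm; origin at its foot.
- bit_case: Bystander: blue and black bit case lying flat, 46 x 158 x 22 mm; origin under its centre.
- screwdriver: Bystander: orange and black screwdriver lying flat, 29 x 185 x 30 mm; origin under its centre.
There are look-alikes about, which are no part of the job. What is shaped like the mallet but pink is not meant. What is shaped like the hinge_pin but green is not meant.

How it is judged:
On the way, in this order (a step that is already met when the one before it is completed fails the run):
1. the wedge pin is fully home (at least 12.5 of its 14 mm), driven by the mallet held in the gripper (value of joint wedge_pin above 0.0125 m and contact force between mallet and jig above 1 N and contact force between the fingers and mallet above 1 N).
2. the mallet is let go, standing upright on the table (angle between mallet_grip's own z axis and vertical below 0.15 rad and height (world z) of mallet_grip between 0.075 and 0.095 m and contact force between the fingers and mallet below 0.1 N), for 0.2 s.
3. the hinge pin, held, has its nose through the upper bushing (contact force between the fingers and hinge_pin above 2 N and z of hinge_pin_nose in the frame of upper_bush below -0.024 m and horizontal distance between hinge_pin_nose and upper_bush below 0.006 m).
At the end, for the whole second after the job is handed in: Wedge pin at least 12.5 mm down; mallet released, upright on the table; hinge pin held still, within 4 mm of both bushing axes and 0.06 rad of upright, nose at least 4 mm below the lower bushing and off the base plate, collar at least 2 mm above the upper bushing (all of step 2 and value of joint wedge_pin above 0.0125 m and contact force between the fingers and hinge_pin above 2 N and z of hinge_pin_nose in the frame of lower_bush below -0.004 m and horizontal distance between hinge_pin_nose and lower_bush below 0.004 m and horizontal distance between hinge_pin_collar and upper_bush below 0.004 m and angle between hinge_pin_grip's own z axis and vertical below 0.06 rad and height (world z) of hinge_pin_nose above 0.0145 m and z of hinge_pin_collar in the frame of upper_bush above 0.002 m and linear speed of hinge_pin below 0.02 m/s); the arm keeps its last pose, push and grip.
It fails at once if the gripper's fingers push on the jig (contact force between the fingers and jig above 4 N).
It fails at once if the threadlocker is moved more than 25 mm (distance of threadlocker from where it was at the start of the episode above 0.025 m).
It fails at once if the bit_case is moved more than 25 mm (distance of bit_case from where it was at the start of the episode above 0.025 m).
It fails at once if the screwdriver is moved more than 25 mm (distance of screwdriver from where it was at the start of the episode above 0.025 m).
It also fails if it takes over 67 s, if anything falls off the work surface, if the arm or the gripper's body presses on something with over 40 N, if the wrist force passes 120 N, or if a joint passes its speed limit or range.

## Working session

There is one attempt and no reset: what is moved stays moved. The work goes in short steps, Python scripts to look and compute and a tool call to move; the robot and the scene stay as the last step left them, time stands still between calls to the robot, and variables do not carry over. Pictures are saved under pics/ and viewed, and the job is handed in when it is done.

Besides the shell and the picture viewer there is one more tool, called after ">>>" as name(argument=value, ...) on one line, values as JSON. step_arm: Moves the arm, as the interface text tells. Its arguments: {"type":"object","properties":{"targets":{"type":"array","items":{"type":"array"}}},"required":["targets"]}

```bash
mkdir -p pics; cat > h.py <<'E'
import numpy as np, cv2
from workcell import readout, viewer, ctrl
def cap(n,save=None):
    c=viewer.capture(n)
    if save: cv2.imwrite('pics/'+save+'.png',c['color'][:,:,::-1])
    h,w=c['depth'].shape
    f=h/2/np.tan(np.radians(c['vfov'])/2)
    c['K']=np.array([[f,0,c['cx']],[0,f,c['cy']],[0,0,1.]])
    c['D']=np.array(c['dist'],float); c['R']=cv2.Rodrigues(np.array(c['rvec'],float))[0]; c['t']=np.array(c['tvec'],float).ravel()
    c['C']=-c['R'].T@c['t']
    return c
def ray(c,uv):
    p=cv2.undistortPoints(np.array(uv,float).reshape(-1,1,2),c['K'],c['D']).reshape(-1,2)
    return np.c_[p,np.ones(len(p))]@c['R']
def onplane(c,uv,z):
    d=ray(c,uv); return c['C']+d*((z-c['C'][2])/d[:,2])[:,None]
def depthpts(c,uv):
    uv=np.array(uv).reshape(-1,2); d=ray(c,uv); z=c['depth'][uv[:,1].astype(int),uv[:,0].astype(int)]
    return c['C']+d*z[:,None]
def proj(c,P):
    return cv2.projectPoints(np.array(P,float).reshape(-1,1,3),c['R'],c['t'],c['K'],c['D'])[0].reshape(-1,2)
E
python3 - <<'E'
from h import *
for n in ['side','top','wrist']:
    c=cap(n,n+'0'); print(n,c['C'],c['R'][2],c['K'][0,0],c['dist'],(c['depth']>0).mean())
s=readout.state();print(s['time_s'],s['tool_pos'],s['ee_rot'],s['force'],s['width'])
E
```

```text
side [0.54376253 0.92781878 0.61373856] [ 0.02064942 -0.88004803 -0.47443552] 513.9165063920991 [0.04774104 0.         0.         0.         0.        ] 0.9804524739583333
top [ 0.36251185 -0.06384857  1.15972921] [ 0.15651567  0.01252449 -0.98759606] 527.4533525230951 [0.04220235 0.         0.         0.         0.        ] 0.996162109375
wrist [ 0.26871607 -0.54151363  0.37292542] [-0.28618475 -0.09620352 -0.95333266] 399.4806105580662 [0.00662116 0.         0.         0.         0.        ] 0.9959928385416666
0.15 [ 0.19482026 -0.56726727  0.23037072] [-7.79373312e-04  9.86354744e-01  1.64632033e-01 -7.71075134e-05] [ 0.19133044 -0.34545814  0.29071405] 1.0014414935517448
```

View pics/side0.png

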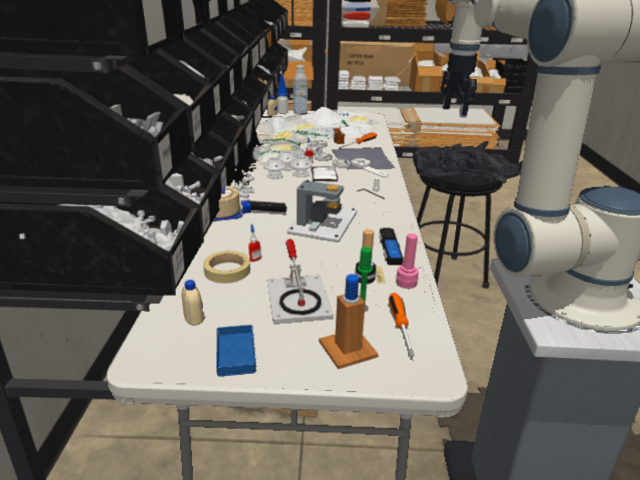

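View pics/top0.png

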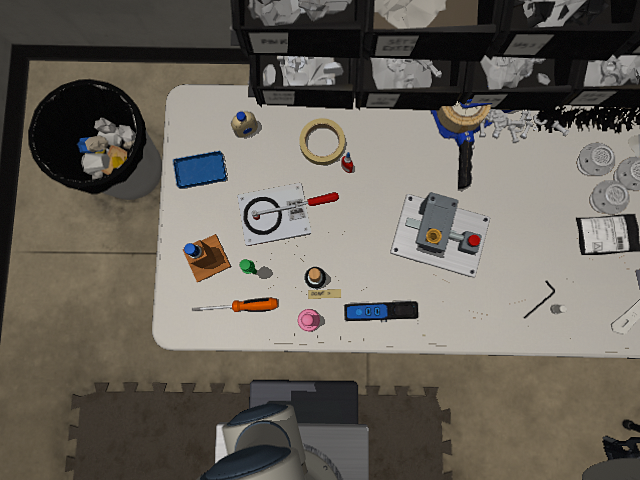

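View pics/wrist0.png

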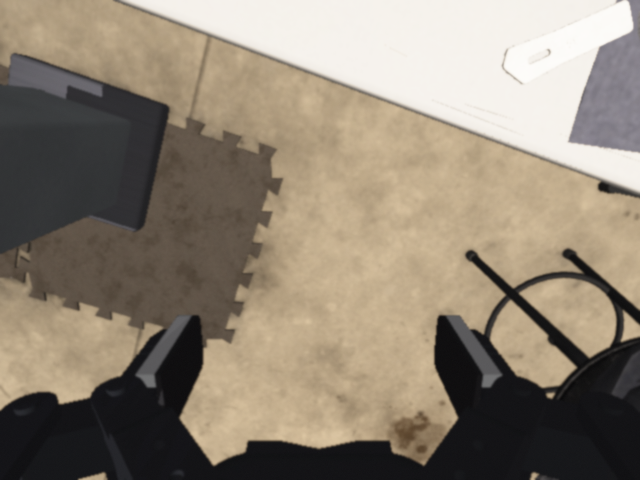

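The top view shows the mallet at about (315,277), the hinge pin in its stand at (193,249), the upper bushing at (433,236) and the red wedge head at (473,240). The pink mallet (308,320) and green pin (247,266) are the look-alikes.

```bash
python3 - <<'E'
from h import *
c=cap('top'); im=c['color'][:,:,::-1].copy()
for n,(x,y,w,h) in dict(mal=(285,235,80,100),jig=(380,180,120,100),pin=(165,220,80,70)).items():
    cv2.imwrite(f'pics/z_{n}.png',cv2.resize(im[y:y+h,x:x+w],None,fx=6,fy=6,interpolation=cv2.INTER_CUBIC))
for p in [(315,274),(308,318),(192,249),(473,239),(433,236),(438,210),(455,250),(410,255)]: print(p,depthpts(c,[p])[0].round(4), im[p[1],p[0]][::-1])
E
```

```text
(315, 274) [ 0.4564 -0.0464  0.1191] [179 132  84]
(308, 318) [ 0.3704 -0.034   0.1187] [214 119 149]
(192, 249) [0.4981 0.1896 0.1573] [ 49 102 186]
(473, 239) [ 0.5378 -0.3719  0.0731] [154  13   8]
(433, 236) [ 0.544  -0.2909  0.0677] [82 59 23]
(438, 210) [ 0.5893 -0.2921  0.1149] [ 96 100 104]
(455, 250) [ 0.523  -0.3498  0.011 ] [182 180 178]
(410, 255) [ 0.5107 -0.2518  0.0108] [186 183 182]
```

```bash
python3 -c "
import cv2,numpy as np
a=[cv2.imread(f'pics/z_{n}.png') for n in ('mal','jig','pin')]
for i,n in zip(a,('mal','jig','pin')): print(i.shape)
"
```

```text
(600, 480, 3)
(600, 720, 3)
(420, 480, 3)
```

View pics/z_jig.png

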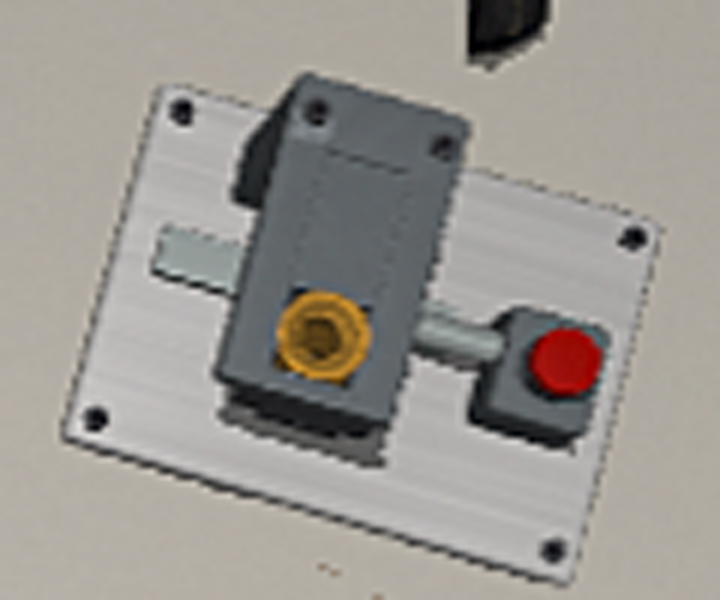

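View pics/z_mal.png

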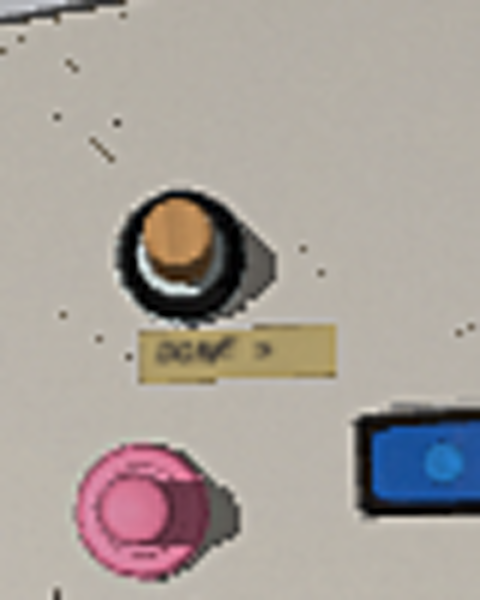

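View pics/z_pin.png

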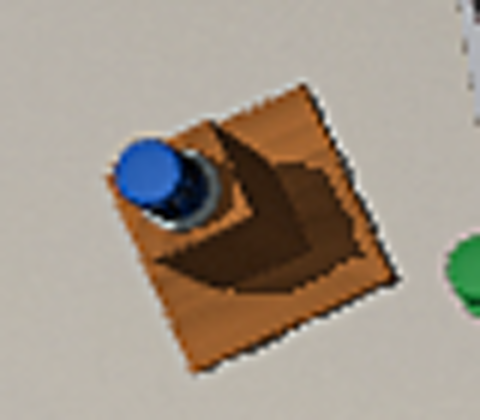

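The zooms show the round tops of the mallet handle, wedge head, brass ring and pin handle clearly. The plate is turned by about -15°.

```bash
cat > meas.py <<'E'
from h import *
def blob(c,lo,hi,box,vis=None,fill=False):
    x,y,w,h=box
    hsv=cv2.cvtColor(c['color'][y:y+h,x:x+w],cv2.COLOR_RGB2HSV)
    m=cv2.inRange(hsv,np.array(lo),np.array(hi))
    cs,_=cv2.findContours(m,cv2.RETR_EXTERNAL,cv2.CHAIN_APPROX_NONE)
    k=max(cs,key=cv2.contourArea)
    (ex,ey),(a,b),_=cv2.fitEllipse(k); M=cv2.moments(k)
    return np.array([ex+x,ey+y]),(a,b),np.array([M['m10']/M['m00']+x,M['m01']/M['m00']+y]),cv2.contourArea(k)
def rep(c,name,lo,hi,box,z):
    e,ab,m,A=blob(c,lo,hi,box)
    P=onplane(c,[e,m],z); f=c['K'][0,0]; d=c['C'][2]-z
    print(name,'ell',e.round(1),'diam mm',(np.array(ab)+1)*d/f*1000,'mom',m.round(1),'xy',P[0,:2].round(4),P[1,:2].round(4))
E
python3 - <<'E'
from meas import *
c=cap('top')
rep(c,'mallet',(8,80,150),(20,200,255),(300,255,30,40),.120)
rep(c,'head',(0,180,110),(8,255,255),(460,225,30,30),.072); 
rep(c,'head2',(170,180,110),(180,255,255),(460,225,30,30),.072) if 0 else None
rep(c,'bush',(12,120,40),(28,255,255),(420,220,30,35),.120)
rep(c,'pin',(100,120,130),(125,255,255),(178,235,25,25),.1555)
im=c['color']
# jig plate corner via bright plate mask: holes in zoom
for p in [(182,111),(633,237),(553,549),(96,418)]:
    uv=np.array(p)/6+np.array([380,180]); print(onplane(c,[uv],.012)[0])
h=onplane(c,[np.array(q)/6+np.array([380,180]) for q in [(182,111),(633,237),(553,549),(96,418)]],.012)
for i,j in [(0,1),(3,2),(3,0),(2,1)]: d=h[j]-h[i]; print(np.linalg.norm(d),np.degrees(np.arctan2(d[1],d[0])))
for bx in [(315,274),(192,248)]:
    print(im[bx[1]-3:bx[1]+4:3,bx[0]].tolist())
E
```

```text
mallet ell [313.8 273.3] diam mm [21.43415572 21.54997488] mom [313.8 273.3] xy [ 0.4578 -0.044 ] [ 0.4577 -0.044 ]
head ell [474.  239.6] diam mm [21.73466063 23.30855285] mom [474.  239.6] xy [ 0.5367 -0.3742] [ 0.5367 -0.3742]
bush ell [433.2 235.8] diam mm [30.22469118 31.57686101] mom [433.3 235.8] xy [ 0.5356 -0.2805] [ 0.5357 -0.2805]
pin ell [189.2 248.2] diam mm [19.69913501 20.69973837] mom [189.2 248.2] xy [0.4998 0.1955] [0.4998 0.1955]
[ 0.63707457 -0.25399788  0.012     ]
[ 0.59139878 -0.41778964  0.012     ]
[ 0.4762732  -0.38512723  0.012     ]
[ 0.52187841 -0.2212484   0.012     ]
0.1700412328148521 -105.58192446567132
0.17010616341434712 -105.55115032820657
0.1197609441144232 -15.870088177482293
0.119669270464484 -15.839232566700316
[[180, 133, 84], [180, 133, 84], [185, 137, 86]]
[[31, 92, 184], [48, 100, 184], [56, 110, 197]]
```

Checks agree: the plate's screw-hole square (170 x 120 mm) gives the jig's yaw as -15.7° and an origin within 2 mm of the measured bushing. The wedge head also fits. Next I move above the mallet.

>>> step_arm(targets=[[[0, 0, 0], [263, 523, -1], 1], [[0, 0, 0], [263, 523, -1], 1], [[0, 0, 0], [263, 523, -1], 1], [[0, 0, 0], [263, 523, -1], 1], [[0, 0, 0], [263, 523, -1], 1], [[0, 0, 0], [263, 523, -1], 1], [[0, 0, 0], [263, 523, -1], 1], [[0, 0, 0], [263, 523, -1], 1], [[0, 0, 0], [263, 523, -1], 1], [[0, 0, 0], [263, 523, -1], 1], [[0, 0, 0], [263, 523, -1], 1], [[0, 0, 0], [263, 523, -1], 1]])

```text
time_s: 1.75
tool_pos: [0.4576, -0.0451, 0.2302]
ee_rot: [0.0, 0.986, 0.164, -0.0]
force: [0.4, -0.3, -0.4]
width: 1.0
```

```bash
python3 - <<'E'
from h import *
c=cap('wrist','w1'); s=readout.state(); print(s['tool_pos'],s['joints'],c['C'])
print(proj(c,[[.458,-.044,.12],[.458,-.044,0]]))
E
```

```text
[ 0.45756765 -0.04539141  0.23032757] [-1.72607210e-01 -2.86980600e-01  1.58620674e+00 -3.93103935e-04
  1.84234510e+00  1.06847214e+00] [ 0.5314982  -0.01909738  0.37288555]
[[317.85256143 238.65043911]
 [317.98273138 201.52957171]]
```

View pics/w1.png

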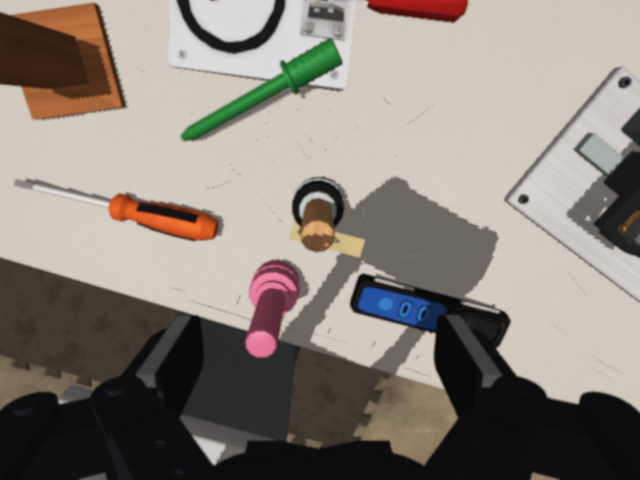

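The wrist view shows the mallet's top at (317,240) against a predicted (318,239), so the position holds. The green look-alike now appears to be lying down, so I check whether it is rolling.

```bash
python3 - <<'E'
from h import *
c=cap('top','top1')
E
```

```text
(no output)
```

View pics/top1.png

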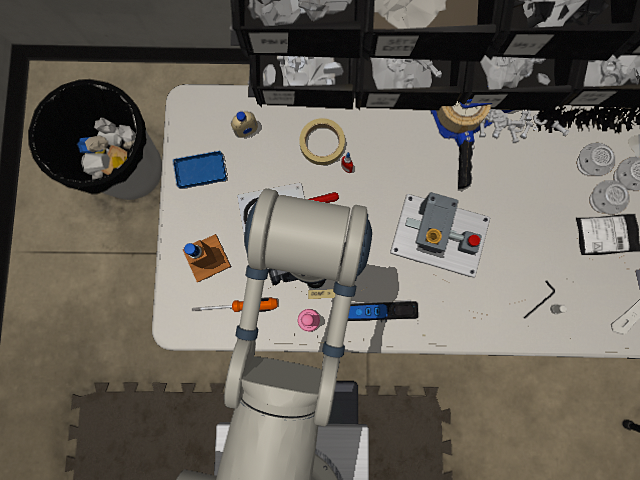

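```bash
python3 - <<'E'
from h import *
c=cap('wrist'); 
def g(c):
    m=cv2.inRange(cv2.cvtColor(c['color'],cv2.COLOR_RGB2HSV),np.array((50,100,40)),np.array((80,255,255)))
    ys,xs=np.nonzero(m); i=[xs.argmin(),xs.argmax()]; return [(xs[k],ys[k]) for k in i],xs.mean(),ys.mean()
p=g(c);print(p,[onplane(c,[q],.011)[0].round(3) for q in p[0]],depthpts(c,[(312,62),(225,115)]).round(3))
for _ in range(4): c=cap('wrist')
print(g(c))
E
```

```text
([(np.int64(177), np.int64(135)), (np.int64(341), np.int64(58))], np.float64(271.62643856920687), np.float64(86.0199066874028)) [array([0.476, 0.092, 0.011]), array([ 0.581, -0.023,  0.011])] [[ 0.567 -0.002  0.038]
 [ 0.508  0.052  0.033]]
([(np.int64(185), np.int64(135)), (np.int64(337), np.int64(61))], np.float64(273.47022653721683), np.float64(85.97540453074434))
```

The green look-alike toppled by itself and is lying against the bystander plate, so I leave it alone. Now I grasp the mallet.

>>> step_arm(targets=[[[0, 0, 0], [0, 0, -50], 1], [[0, 0, 0], [0, 0, -100], 1], [[0, 0, 0], [0, 0, -140], 1], [[0, 0, 0], [0, 0, -162], 1], [[0, 0, 0], [0, 0, -162], 1], [[0, 0, 0], [0, 0, -162], -1], [[0, 0, 0], [0, 0, -162], -1], [[0, 0, 0], [0, 0, -162], -1], [[0, 0, 0], [0, 0, -162], -1], [[0, 0, 0], [0, 0, -162], -1], [[0, 0, 0], [0, 0, -162], -1]])

```text
time_s: 3.48
tool_pos: [0.4584, -0.0444, 0.0693]
ee_rot: [0.0, 0.986, 0.165, 0.001]
force: [-0.8, 1.2, 6.0]
width: 0.264
```

>>> step_arm(targets=[[[0, 0, 0], [0, 0, 20], -1], [[0, 0, 0], [0, 0, 60], -1], [[0, 0, 0], [0, 0, 110], -1], [[0, 0, 0], [0, 0, 150], -1], [[0, 0, 0], [0, 0, 150], -1]])

```text
time_s: 4.1
tool_pos: [0.459, -0.0447, 0.221]
ee_rot: [0.001, 0.986, 0.165, 0.002]
force: [0.8, -0.4, -4.2]
width: 0.268
```

```bash
python3 - <<'E'
from h import *
c=cap('wrist','w2'); c2=cap('side','s2'); s=readout.state(); print(s['tool_pos'],s['force'],s['width'])
cv2.imwrite('pics/s2z.png',cv2.resize(c2['color'][170:330,270:450,::-1],None,fx=4,fy=4))
E
```

```text
[ 0.45753946 -0.04445583  0.21647855] [-0.09701989  0.06022176 -4.55578558] 0.2644785024690715
```

View pics/w2.png

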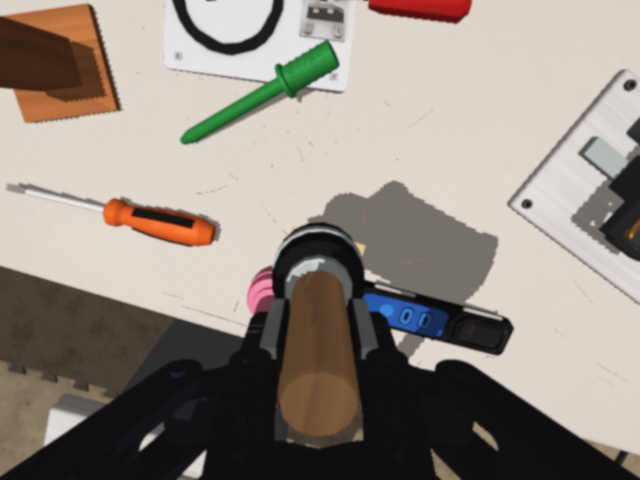

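View pics/s2z.png

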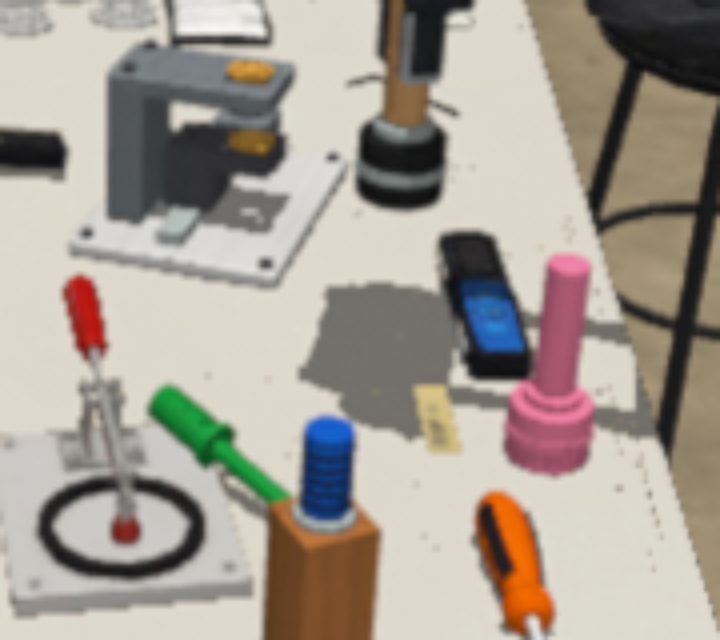

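The mallet is held upright. Carry it over the wedge head at (0.537, -0.375).

>>> step_arm(targets=[[[0, 0, 0], [10, -40, 0], -1], [[0, 0, 0], [22, -90, 0], -1], [[0, 0, 0], [34, -140, 0], -1], [[0, 0, 0], [46, -190, 0], -1], [[0, 0, 0], [58, -240, 0], -1], [[0, 0, 0], [69, -290, 0], -1], [[0, 0, 0], [76, -320, 0], -1], [[0, 0, 0], [79, -331, 0], -1], [[0, 0, 0], [79, -331, 0], -1], [[0, 0, 0], [79, -331, -25], -1], [[0, 0, 0], [79, -331, -45], -1], [[0, 0, 0], [79, -331, -55], -1]])

```text
time_s: 5.7
tool_pos: [0.5364, -0.374, 0.161]
ee_rot: [-0.001, 0.986, 0.165, -0.001]
force: [0.2, -0.3, -3.6]
width: 0.265
```

```bash
python3 - <<'E'
from h import *
c=cap('wrist','w3'); c2=cap('side','s3'); s=readout.state(); print(s['tool_pos'],s['force'],s['width'])
cv2.imwrite('pics/s3z.png',cv2.resize(c2['color'][130:270,260:420,::-1],None,fx=4,fy=4))
E
```

```text
[ 0.53636876 -0.37444106  0.16134532] [-3.38565959e-03  3.40583806e-01 -4.55994938e+00] 0.26405078926982734
```

View pics/w3.png

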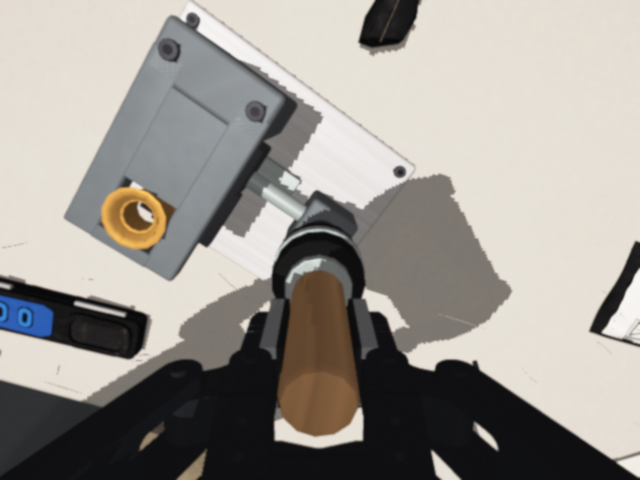

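View pics/s3z.png

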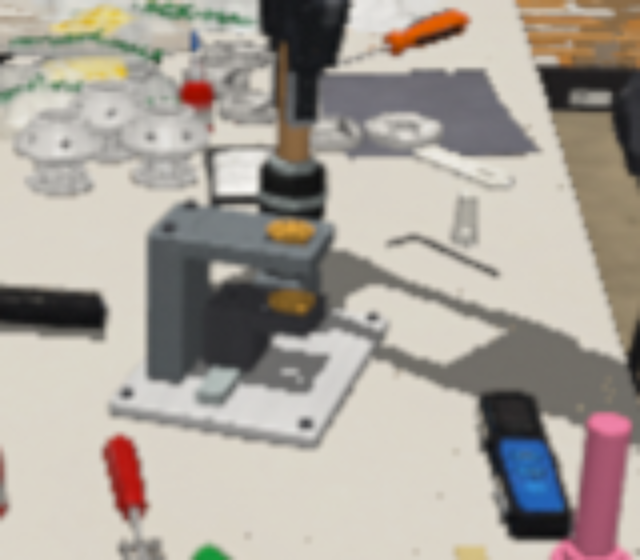

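The mallet is above the wedge housing, and the side view shows nothing fouling it. Now drive the pin.

>>> step_arm(targets=[[[0, 0, 0], [0, 0, -12], -1], [[0, 0, 0], [0, 0, -20], -1], [[0, 0, 0], [0, 0, -25], -1], [[0, 0, 0], [0, 0, -29], -1], [[0, 0, 0], [0, 0, -33], -1], [[0, 0, 0], [0, 0, -36], -1], [[0, 0, 0], [0, 0, -36], -1]])

```text
time_s: 6.68
tool_pos: [0.537, -0.3755, 0.1288]
ee_rot: [0.0, 0.986, 0.165, 0.001]
force: [-2.4, 2.2, 4.7]
width: 0.267
```

The net upward force is about 9 N, which fits the wedge being driven. Push on in small steps until the head seats.

>>> step_arm(targets=[[[0, 0, 0], [0, 0, -2], -1], [[0, 0, 0], [0, 0, -3], -1], [[0, 0, 0], [0, 0, -3], -1]])

```text
time_s: 7.05
tool_pos: [0.5372, -0.3756, 0.1281]
ee_rot: [0.001, 0.986, 0.165, 0.001]
force: [-4.2, 3.3, 13.3]
width: 0.261
```

```bash
python3 - <<'E'
from h import *
s=readout.state(); print(s['time_s'],s['tool_pos'],s['force'],s['width'])
c=cap('wrist','w4')
E
```

```text
7.05 [ 0.53723313 -0.37555336  0.1281466 ] [-4.22697611  3.31931656 13.27802234] 0.2609723347876076
```

>>> step_arm(targets=[[[0, 0, 0], [0, 0, -2], -1], [[0, 0, 0], [0, 0, -4], -1], [[0, 0, 0], [0, 0, -4], -1]])

```text
time_s: 7.48
tool_pos: [0.5376, -0.3756, 0.128]
ee_rot: [0.002, 0.986, 0.165, 0.002]
force: [-7.9, 8.0, 25.3]
width: 0.264
```

```bash
python3 - <<'E'
from h import *
s=readout.state(); print(s['time_s'],s['tool_pos'],s['force'],s['width'])
c=cap('side','s5')
cv2.imwrite('pics/s5z.png',cv2.resize(c['color'][130:270,260:420,::-1],None,fx=4,fy=4))
E
```

```text
7.475 [ 0.53763601 -0.37563189  0.12802972] [-7.91925372  7.98628586 25.33968423] 0.26373974557484775
```

View pics/s5z.png

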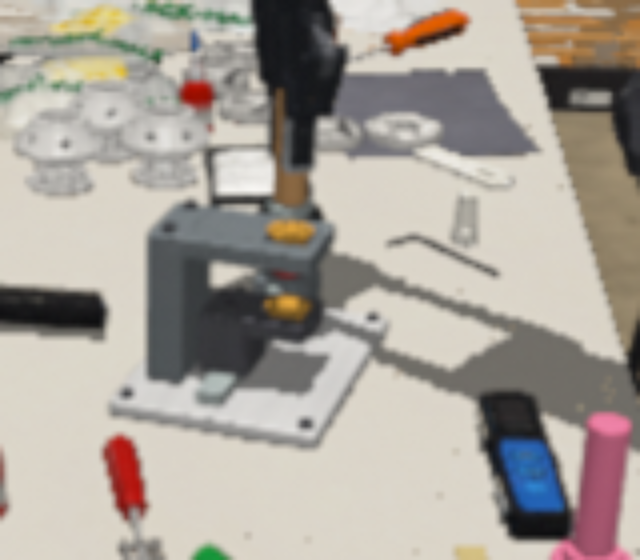

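The tool stays at z 0.128 under 30 N, so the head is seated, and the lower bushing now appears under the upper one. Lift off and check.

>>> step_arm(targets=[[[0, 0, 0], [0, 0, 8], -1], [[0, 0, 0], [0, 0, 25], -1], [[0, 0, 0], [0, 0, 60], -1], [[0, 0, 0], [0, 0, 98], -1], [[0, 0, 0], [-9, 38, 98], -1], [[0, 0, 0], [-21, 88, 98], -1], [[0, 0, 0], [-33, 138, 98], -1], [[0, 0, 0], [-45, 188, 98], -1], [[0, 0, 0], [-57, 238, 98], -1], [[0, 0, 0], [-69, 288, 98], -1], [[0, 0, 0], [-79, 331, 98], -1], [[0, 0, 0], [-79, 331, 98], -1]])

```text
time_s: 9.02
tool_pos: [0.4576, -0.0421, 0.2187]
ee_rot: [-0.0, 0.986, 0.167, 0.0]
force: [0.5, -0.8, -4.1]
width: 0.264
```

```bash
python3 - <<'E'
from meas import *
s=readout.state(); print(s['time_s'],s['tool_pos'],s['ee_rot'],s['force'],s['width'])
c=cap('top')
rep(c,'head',(0,180,90),(8,255,255),(460,225,30,30),.059)
e=blob(c,(0,180,90),(8,255,255),(460,225,30,30))[2].astype(int); print('depth head',depthpts(c,[e]))
rep(c,'bush',(12,120,40),(28,255,255),(420,220,30,35),.120)
cv2.imwrite('pics/t6z.png',cv2.resize(c['color'][180:280,380:500,::-1],None,fx=6,fy=6,interpolation=cv2.INTER_CUBIC))
c2=cap('side'); cv2.imwrite('pics/s6z.png',cv2.resize(c2['color'][150:310,270:450,::-1],None,fx=4,fy=4))
E
```

```text
9.025 [ 0.45755739 -0.04210496  0.21866301] [-2.67592938e-04  9.86009856e-01  1.66686371e-01  3.80915586e-04] [ 0.54613059 -0.7883682  -4.08481186] 0.26387043042908276
head ell [472.1 240.6] diam mm [21.77640416 23.97242964] mom [472.1 240.6] xy [ 0.5367 -0.3739] [ 0.5367 -0.3739]
depth head [[ 0.53791444 -0.37379627  0.05888263]]
bush ell [433.4 235.7] diam mm [29.89845406 31.03305854] mom [433.4 235.7] xy [ 0.5358 -0.2807] [ 0.5359 -0.2808]
```

View pics/t6z.png

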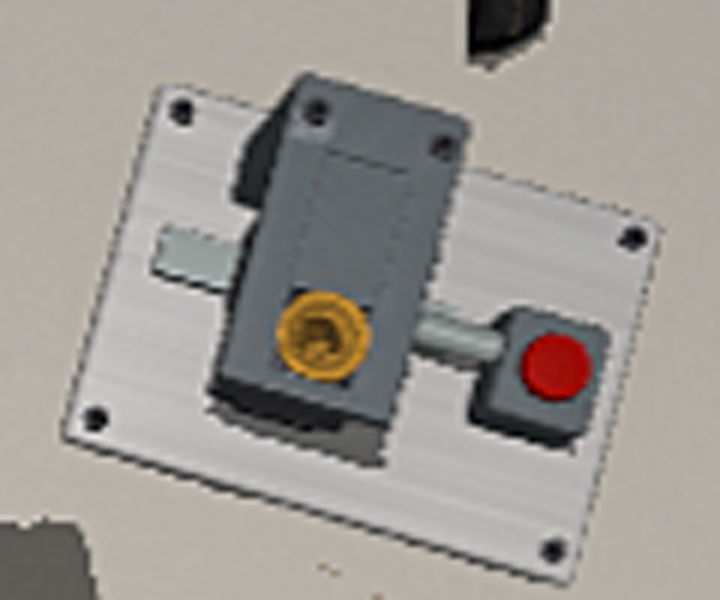

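View pics/s6z.png

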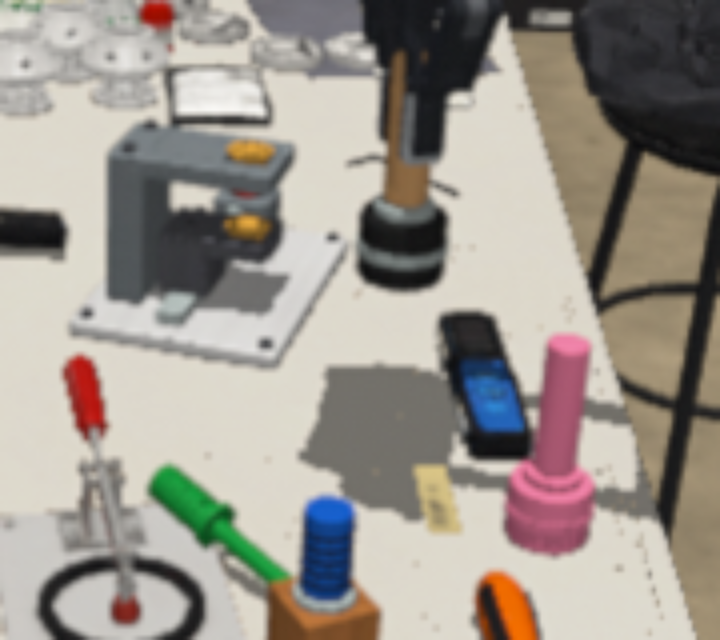

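The head's top face measures 58.9 mm, so the wedge is home. The mallet hangs straight over its old place, so I set it down.

>>> step_arm(targets=[[[0, 0, 0], [0, 0, -50], -1], [[0, 0, 0], [0, 0, -100], -1], [[0, 0, 0], [0, 0, -130], -1], [[0, 0, 0], [0, 0, -142], -1], [[0, 0, 0], [0, 0, -147], -1], [[0, 0, 0], [0, 0, -149], -1], [[0, 0, 0], [0, 0, -150], -1], [[0, 0, 0], [0, 0, -150], -1]])

```text
time_s: 10.12
tool_pos: [0.4585, -0.0446, 0.0693]
ee_rot: [0.0, 0.986, 0.165, 0.001]
force: [0.1, 0.8, -3.5]
width: 0.262
```

>>> step_arm(targets=[[[0, 0, 0], [0, 0, -1], -1], [[0, 0, 0], [0, 0, -1], -1], [[0, 0, 0], [0, 0, -1], -1]])

```text
time_s: 10.5
tool_pos: [0.4587, -0.0446, 0.0693]
ee_rot: [0.0, 0.986, 0.165, 0.001]
force: [-1.8, 1.0, 4.7]
width: 0.268
```

The mallet is on the table. Open, then rise straight up.

>>> step_arm(targets=[[[0, 0, 0], [0, 0, 0], 0.0], [[0, 0, 0], [0, 0, 0], 0.4], [[0, 0, 0], [0, 0, 0], 1], [[0, 0, 0], [0, 0, 0], 1], [[0, 0, 0], [0, 0, 0], 1], [[0, 0, 0], [0, 0, 0], 1], [[0, 0, 0], [0, 0, 40], 1], [[0, 0, 0], [0, 0, 90], 1], [[0, 0, 0], [0, 0, 150], 1], [[0, 0, 0], [0, 0, 170], 1], [[0, 0, 0], [0, 0, 170], 1]])

```text
time_s: 11.88
tool_pos: [0.4587, -0.0446, 0.2393]
ee_rot: [0.001, 0.986, 0.165, 0.002]
force: [0.4, -0.6, -0.7]
width: 1.0
```

```bash
python3 - <<'E'
from h import *
s=readout.state(); print(s['time_s'],s['tool_pos'],s['force'],s['width'])
c=cap('side'); cv2.imwrite('pics/s7z.png',cv2.resize(c['color'][180:380,250:450,::-1],None,fx=3,fy=3))
print(proj(c,[[.4585,-.0446,.12],[.4585,-.0446,0]]))
E
```

```text
11.875 [ 0.45866169 -0.04462086  0.23932928] [ 0.36211709 -0.58521926 -0.66951101] 1.0004660628026578
[[368.3277888  230.14840969]
 [364.57672849 278.10474083]]
```

View pics/s7z.png

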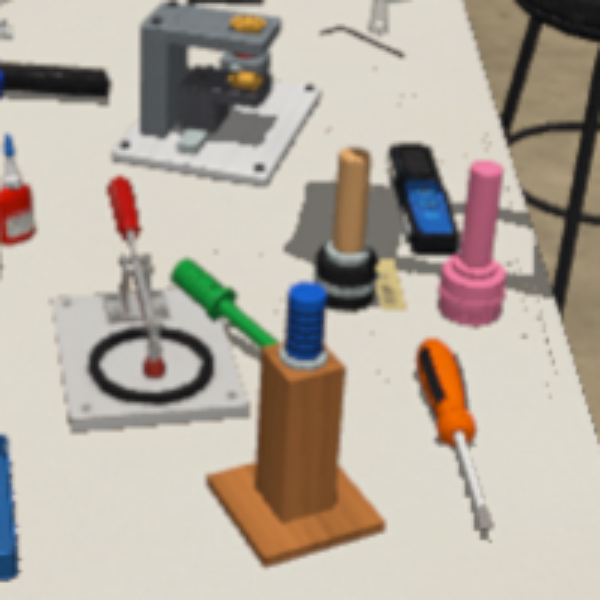

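The mallet stands upright and released. Next I refine the hinge pin and bushing positions using both views.

```bash
python3 - <<'E'
from meas import *
s=cap('side'); t=cap('top')
rep(t,'pin top',(100,120,130),(125,255,255),(178,235,25,25),.1555)
rep(s,'bush side',(12,120,40),(28,255,255),(320,178,30,13),.120)
rep(s,'lower side',(12,120,40),(28,255,255),(320,195,30,20),.068)
rep(t,'bush top',(12,120,40),(28,255,255),(420,220,30,35),.120)
cv2.imwrite('pics/s8z.png',cv2.resize(s['color'][260:320,325:385,::-1],None,fx=10,fy=10))
cv2.imwrite('pics/s8j.png',cv2.resize(s['color'][170:220,300:360,::-1],None,fx=10,fy=10))
E
```

```text
pin top ell [189.2 248.2] diam mm [19.69913501 20.69973837] mom [189.2 248.2] xy [0.4998 0.1955] [0.4998 0.1955]
bush side ell [332.  187.5] diam mm [ 5.70888608 10.81162178] mom [332.  187.6] xy [ 0.5375 -0.2735] [ 0.5376 -0.2733]
lower side ell [331.6 206.4] diam mm [ 6.57242264 12.93310646] mom [331.6 206.4] xy [ 0.5368 -0.2734] [ 0.5368 -0.2736]
bush top ell [433.4 235.7] diam mm [29.89845406 31.03305854] mom [433.4 235.7] xy [ 0.5358 -0.2807] [ 0.5359 -0.2808]
```

View pics/s8z.png

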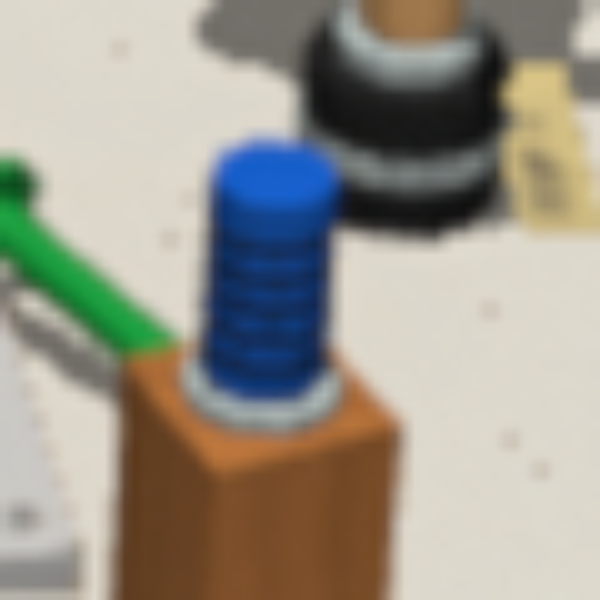

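View pics/s8j.png

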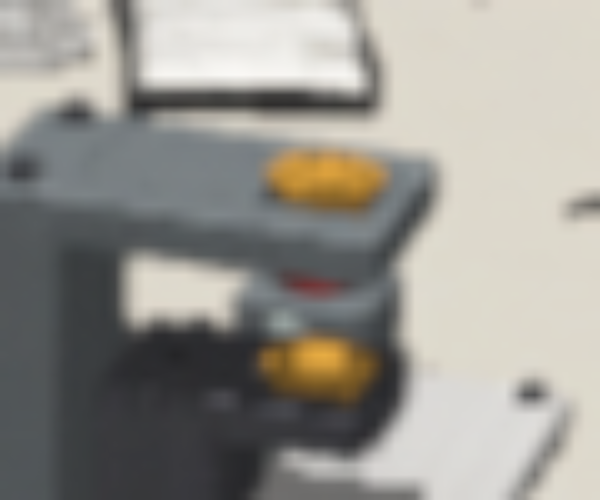

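>>> step_arm(targets=[[[0, 0, 0], [10, 50, 0], 1], [[0, 0, 0], [19, 110, 0], 1], [[0, 0, 0], [30, 170, 0], 1], [[0, 0, 0], [38, 220, 0], 1], [[0, 0, 0], [42, 240, 0], 1], [[0, 0, 0], [42, 240, 0], 1], [[0, 0, 0], [42, 240, 0], 1]])

```text
time_s: 12.9
tool_pos: [0.4998, 0.1942, 0.2368]
ee_rot: [0.0, 0.986, 0.164, -0.0]
force: [-0.8, -0.2, 0.2]
width: 1.001
```

```bash
python3 - <<'E'
from meas import *
w=cap('wrist','w9'); s=readout.state(); print(s['tool_pos'],s['time_s'])
print(proj(w,[[.4998,.1955,.1555],[.4998,.1955,.114]]))
E
```

```text
[0.49991733 0.19406231 0.23712708] 12.95
[[317.25570023 253.39697903]
 [317.38481387 233.65680569]]
```

View pics/w9.png

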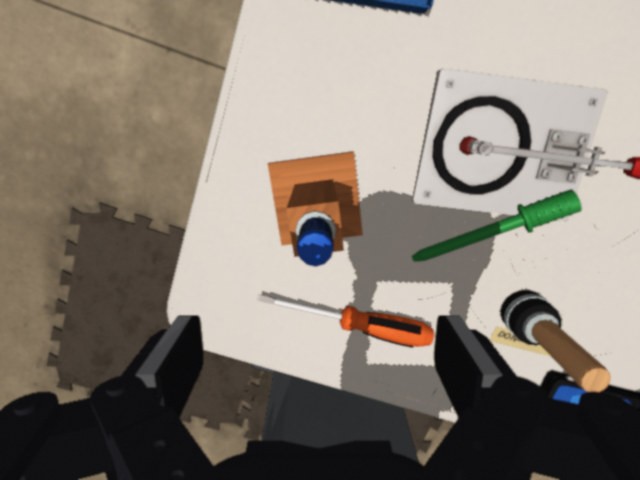

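The blue handle's top sits at about (316,252) against a predicted (317,253). Descend and grip.

>>> step_arm(targets=[[[0, 0, 0], [0, 0, -40], 1], [[0, 0, 0], [0, 0, -80], 1], [[0, 0, 0], [0, 0, -105], 1], [[0, 0, 0], [0, 0, -117], 1], [[0, 0, 0], [0, 0, -117], 1], [[0, 0, 0], [0, 0, -117], -1], [[0, 0, 0], [0, 0, -117], -1], [[0, 0, 0], [0, 0, -117], -1], [[0, 0, 0], [0, 0, -117], -1], [[0, 0, 0], [0, 0, -117], -1], [[0, 0, 0], [0, 0, -117], -1]])

```text
time_s: 14.32
tool_pos: [0.5001, 0.1958, 0.121]
ee_rot: [-0.0, 0.986, 0.165, 0.001]
force: [-1.2, 0.0, 4.7]
width: 0.238
```

>>> step_arm(targets=[[[0, 0, 0], [0, 0, 15], -1], [[0, 0, 0], [0, 0, 45], -1], [[0, 0, 0], [0, 0, 85], -1], [[0, 0, 0], [0, 0, 125], -1], [[0, 0, 0], [0, 0, 150], -1], [[0, 0, 0], [0, 0, 150], -1], [[0, 0, 0], [0, 0, 150], -1]])

```text
time_s: 15.2
tool_pos: [0.4996, 0.1953, 0.2687]
ee_rot: [0.0, 0.986, 0.165, -0.001]
force: [-0.1, -1.1, -2.5]
width: 0.242
```

```bash
python3 - <<'E'
from meas import *
w=cap('wrist','w10'); s=readout.state(); print(s['tool_pos'],s['time_s'],s['force'],s['width'])
c=cap('side'); cv2.imwrite('pics/s10z.png',cv2.resize(c['color'][130:370,260:440,::-1],None,fx=2.5,fy=2.5))
t=s['tool_pos']; print(proj(w,[[t[0],t[1],.155],[t[0],t[1],.26]]),proj(c,[[t[0],t[1],.155],[t[0],t[1],.26]]))
E
```

```text
[0.49944897 0.19529479 0.26819145] 15.25 [ 0.36901344 -0.10536459 -1.49632828] 0.24339617982890585
[[319.21776391 238.09932737]
 [319.71294375 311.5065385 ]] [[352.80989928 275.83193625]
 [356.49481259 219.43615043]]
```

View pics/w10.png

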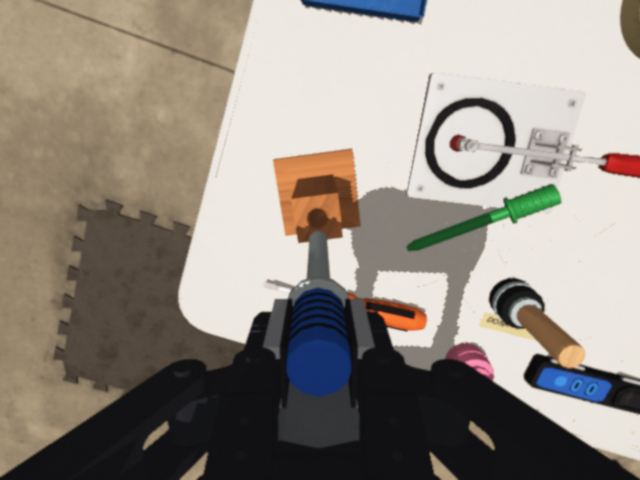

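View pics/s10z.png

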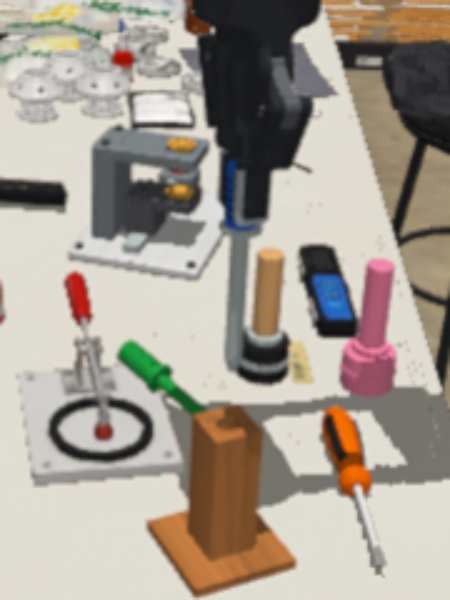

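The pin is held upright and its nose is where predicted. Carry it over the upper bushing.

>>> step_arm(targets=[[[0, 0, 0], [3, -30, 0], -1], [[0, 0, 0], [6, -80, 0], -1], [[0, 0, 0], [10, -130, 0], -1], [[0, 0, 0], [14, -180, 0], -1], [[0, 0, 0], [18, -230, 0], -1], [[0, 0, 0], [22, -280, 0], -1], [[0, 0, 0], [26, -330, 0], -1], [[0, 0, 0], [30, -380, 0], -1], [[0, 0, 0], [33, -430, 0], -1], [[0, 0, 0], [35, -465, 0], -1], [[0, 0, 0], [36, -477, 0], -1], [[0, 0, 0], [36, -477, 0], -1]])

```text
time_s: 16.8
tool_pos: [0.5357, -0.2815, 0.269]
ee_rot: [-0.001, 0.986, 0.164, -0.001]
force: [-0.6, -0.5, -2.3]
width: 0.237
```

>>> step_arm(targets=[[[0, 0, 0], [0, 0, 0], -1], [[0, 0, 0], [0, 0, -12], -1], [[0, 0, 0], [0, 0, -20], -1], [[0, 0, 0], [0, 0, -20], -1]])

```text
time_s: 17.3
tool_pos: [0.5355, -0.2809, 0.2487]
ee_rot: [-0.001, 0.986, 0.165, -0.001]
force: [-0.3, 1.0, -2.0]
width: 0.24
```

```bash
python3 - <<'E'
from meas import *
w=cap('wrist','w11'); s=readout.state(); print(s['tool_pos'],s['ee_rot'],s['time_s'],s['force'],s['width'])
c=cap('side'); cv2.imwrite('pics/s11z.png',cv2.resize(c['color'][120:240,270:400,::-1],None,fx=5,fy=5,interpolation=cv2.INTER_CUBIC))
cv2.imwrite('pics/w11z.png',cv2.resize(w['color'][180:330,240:400,::-1],None,fx=4,fy=4,interpolation=cv2.INTER_CUBIC))
t=s['tool_pos']; n=t[2]-.115;print('nose z',n, proj(w,[[t[0],t[1],n],[.536,-.281,.12]]),proj(c,[[t[0],t[1],n],[.536,-.281,.12]]))
rep(c,'bush side',(12,120,40),(28,255,255),(320,178,30,13),.120)
E
```

```text
[ 0.53569544 -0.2810434   0.24952744] [-4.33236572e-04  9.86316585e-01  1.64861090e-01 -4.76186105e-04] 17.35 [ 0.58767027  0.25831325 -1.17783818] 0.23998510391631833
nose z 0.13452744376438702 [[319.969295   237.68482415]
 [320.01495015 231.26639947]] [[333.02365379 181.02683565]
 [332.68704575 186.41907658]]
bush side ell [331.9 187.6] diam mm [ 5.52386211 11.65413845] mom [331.9 187.6] xy [ 0.5379 -0.2732] [ 0.538  -0.2733]
```

View pics/w11z.png

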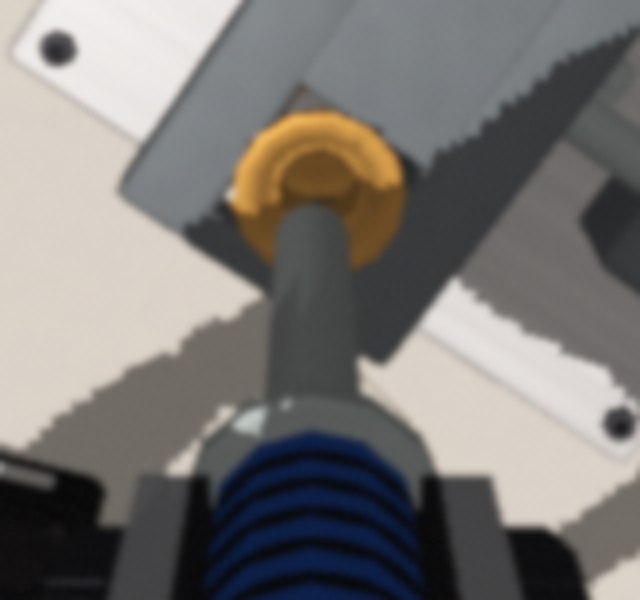

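View pics/s11z.png

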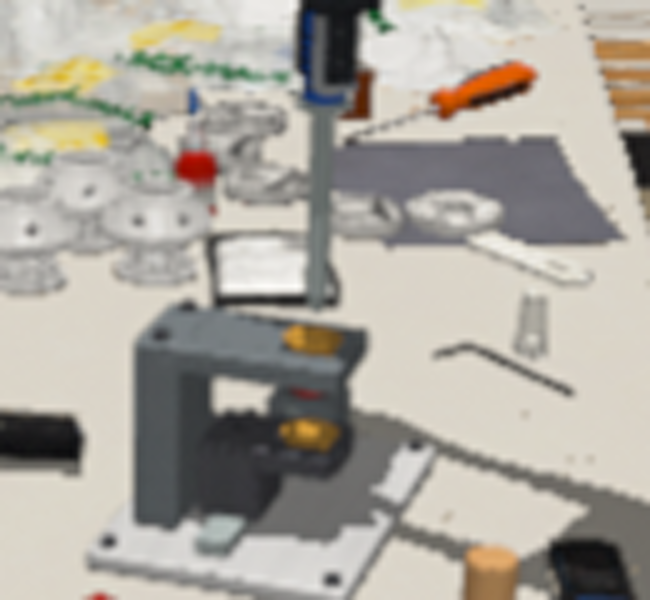

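The nose is within about 1 mm of the bushing axis in both views. I shift it +1 mm in x and -0.5 mm in y, then lower slowly into the countersink.

>>> step_arm(targets=[[[0, 0, 0], [1, -0.5, -5], -1], [[0, 0, 0], [1, -0.5, -12], -1], [[0, 0, 0], [1, -0.5, -18], -1], [[0, 0, 0], [1, -0.5, -24], -1], [[0, 0, 0], [1, -0.5, -30], -1], [[0, 0, 0], [1, -0.5, -30], -1]])

```text
time_s: 18.15
tool_pos: [0.5367, -0.2819, 0.2194]
ee_rot: [-0.0, 0.986, 0.165, -0.0]
force: [0.2, -0.9, -1.9]
width: 0.239
```

```bash
python3 - <<'E'
from meas import *
w=cap('wrist'); s=readout.state(); print(s['tool_pos'],s['ee_rot'],s['time_s'],s['force'],s['torque'],s['width'])
c=cap('side'); a=cv2.resize(c['color'][120:240,270:400,::-1],(650,600),interpolation=cv2.INTER_CUBIC)
cv2.imwrite('pics/s12z.png',a)
cv2.imwrite('pics/w12z.png',cv2.resize(w['color'][180:330,240:400,::-1],None,fx=4,fy=4,interpolation=cv2.INTER_CUBIC))
E
```

```text
[ 0.53677656 -0.28189814  0.21993137] [-2.02177626e-04  9.86349444e-01  1.64665367e-01 -2.25533619e-04] 18.2 [-1.26701448 -0.07967105 -2.46491788] [-0.02918617  0.01298414 -0.00275272] 0.24161880861015822
```

View pics/w12z.png

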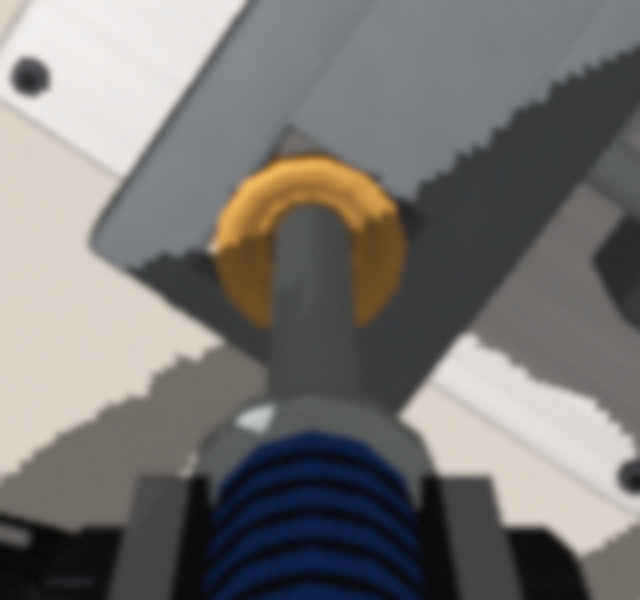

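View pics/s12z.png

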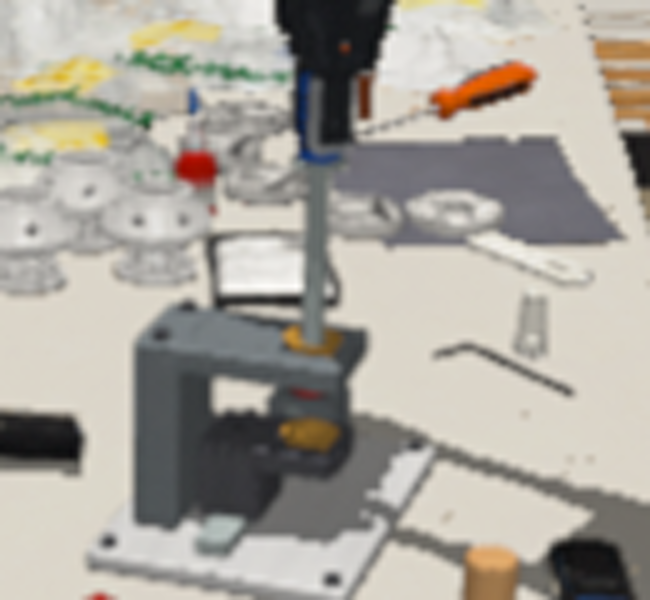

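The nose has entered the upper bushing freely. Continue, first to just above the lower mouth.

>>> step_arm(targets=[[[0, 0, 0], [0, 0, -8], -1], [[0, 0, 0], [0, 0, -16], -1], [[0, 0, 0], [0, 0, -24], -1], [[0, 0, 0], [0, 0, -30], -1], [[0, 0, 0], [0, 0, -34], -1], [[0, 0, 0], [0, 0, -34], -1]])

```text
time_s: 19.0
tool_pos: [0.5368, -0.2819, 0.1859]
ee_rot: [-0.0, 0.986, 0.165, -0.0]
force: [-0.2, 0.8, -2.8]
width: 0.245
```

```bash
python3 - <<'E'
from meas import *
s=readout.state(); print(s['tool_pos'],s['ee_rot'],s['time_s'],s['force'],s['torque'],s['width'])
c=cap('side'); a=cv2.resize(c['color'][160:230,300:380,::-1],(720,630),interpolation=cv2.INTER_CUBIC)
cv2.imwrite('pics/s13z.png',a[:600])
E
```

```text
[ 0.53677984 -0.28190408  0.18587192] [-1.96767719e-04  9.86352083e-01  1.64649571e-01 -2.20079335e-04] 19.0 [-0.23633522  0.80459947 -2.83269356] [-0.01823064  0.01979753  0.02160987] 0.24451224021708687
```

View pics/s13z.png

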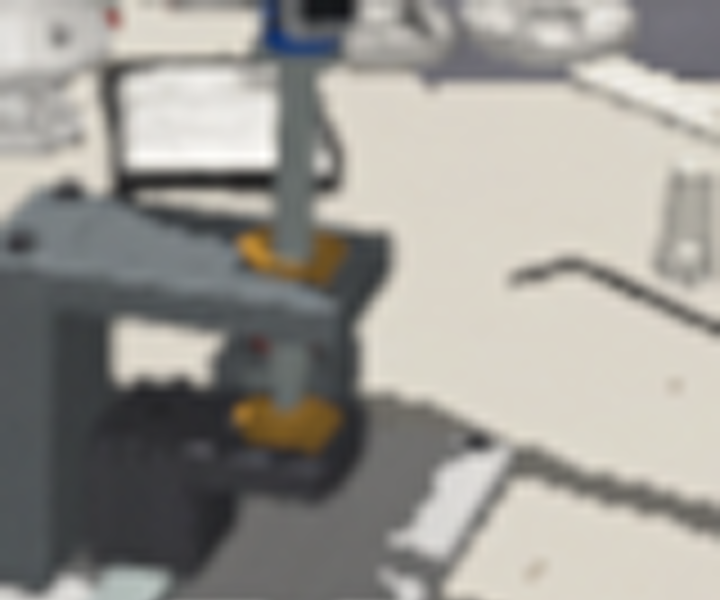

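The shank shows between the bushings and its nose is at the lower mouth, with no side force. Thread it on through.

>>> step_arm(targets=[[[0, 0, 0], [0, 0, -5], -1], [[0, 0, 0], [0, 0, -10], -1], [[0, 0, 0], [0, 0, -15], -1], [[0, 0, 0], [0, 0, -15], -1]])

```text
time_s: 19.55
tool_pos: [0.5366, -0.2819, 0.1704]
ee_rot: [-0.0, 0.986, 0.165, -0.001]
force: [-0.1, 0.6, -2.3]
width: 0.237
```

>>> step_arm(targets=[[[0, 0, 0], [0, 0, -5], -1], [[0, 0, 0], [0, 0, -10], -1], [[0, 0, 0], [0, 0, -15], -1], [[0, 0, 0], [0, 0, -19], -1], [[0, 0, 0], [0, 0, -19], -1], [[0, 0, 0], [0, 0, -19], -1]])

```text
time_s: 20.3
tool_pos: [0.5369, -0.282, 0.1525]
ee_rot: [0.0, 0.986, 0.165, 0.0]
force: [-0.0, 0.2, -2.0]
width: 0.241
```

```bash
python3 - <<'E'
from meas import *
s=readout.state(); print(s['tool_pos'],s['ee_rot'],s['time_s'],s['force'],s['torque'],s['width'])
c=cap('side'); a=cv2.resize(c['color'][150:220,300:370,::-1],(600,600),interpolation=cv2.INTER_CUBIC)
cv2.imwrite('pics/s14z.png',a)
x,y=s['tool_pos'][:2]
print(proj(c,[[x,y,.036],[x,y,.046],[x,y,.141],[.4585,-.0446,.12]]))
w=cap('wrist','w14'); t=cap('top','t14')
E
```

```text
[ 0.53694787 -0.28200459  0.15247427] [8.18503944e-05 9.86350456e-01 1.64659529e-01 1.02746370e-04] 20.3 [-0.0454673   0.21496711 -1.95845254] [ 0.01799058  0.04691456 -0.00330852] 0.24079268462752856
[[331.13034992 216.28912324]
 [331.2674137  212.80953877]
 [332.6240141  178.44850777]
 [368.3277888  230.14840969]]
```

View pics/s14z.png

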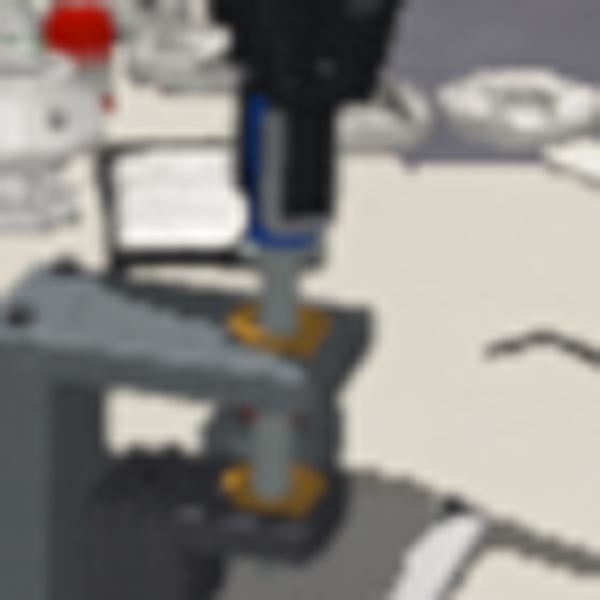

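View pics/w14.png

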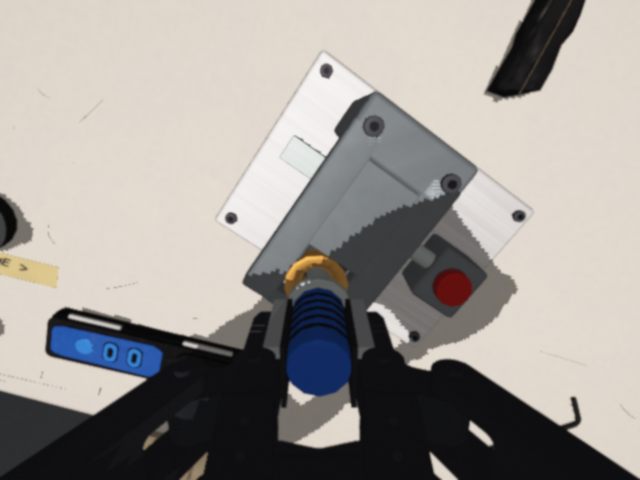

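View pics/t14.png

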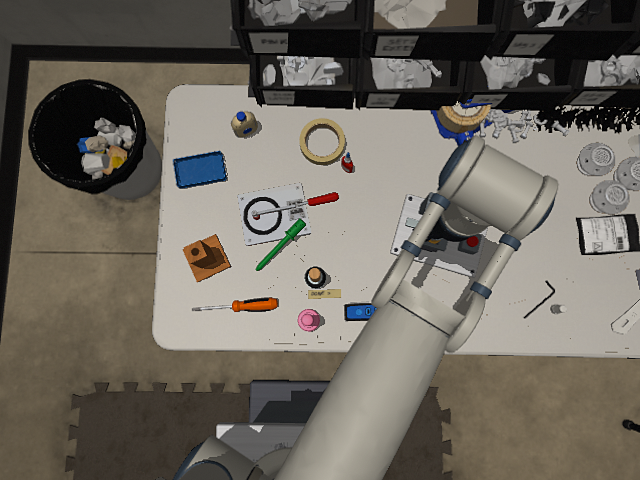

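The collar shows about 20 mm above the upper bushing at (332.7,180) in the side view. With the 116 mm TCP-to-nose offset, that puts the nose at about 36.5 mm, 9.5 mm below the lower bushing. Mallet, bystanders and wedge head look right. Settle and hand in.

>>> step_arm(targets=[[[0, 0, 0], [0, 0, 0], -1], [[0, 0, 0], [0, 0, 0], -1], [[0, 0, 0], [0, 0, 0], -1], [[0, 0, 0], [0, 0, 0], -1]])

```text
time_s: 20.95
tool_pos: [0.5369, -0.282, 0.1523]
ee_rot: [0.0, 0.986, 0.165, 0.0]
force: [-0.9, 0.1, -1.6]
width: 0.24
```

```bash
python3 -c "
from h import *
s=readout.state();print(s['tool_pos'],s['force'],s['width'],max(abs(np.array(s['qd']))))
print(ctrl.finish_job())"
```

```text
[ 0.53689271 -0.28198777  0.15229362] [-0.90728028  0.09291343 -1.62455759] 0.24009388211362045 0.0018299689153397308
the job is handed in; nothing more can be done
None
```

The job was handed in at about 21 s with the hinge pin threaded through both bushings and still held upright in the gripper. The interface gives no verdict, so these are my own last checks.

- **Wedge pin:** I drove it with the mallet until it stopped under about 30 N. Its red head's top then measured 58.9 mm, against 59 mm for fully home.
- **Mallet:** It is back near its old spot, released and standing upright in the side and top views.
- **Hinge pin:** It went through both bushings with no noticeable side force (under 2 N at each reading).
    - **Nose:** I worked out its height from the grasp rather than seeing it. It is about 36 mm up, roughly 10 mm below the lower bushing.
    - **Collar:** It sits about 20 mm above the upper bushing.
    - **Arm:** It was at rest at hand-in.
- **Jig and bystanders:** I saw no sign of the fingers touching the jig. The threadlocker bottle, bit case and screwdriver look unmoved in the last views.

**Disagreements:**
- The jig position differed by about 2 mm between the plate holes and the bushing ring, which is within calibration. The side view alone was about 8 mm off in y, too coarse to use there.
- The green look-alike pin toppled early in the run. The arm was well above it and did not touch it, and I left it where it fell.

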